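Nudge the dish-holder plate onto the warming stage's pins

TASK

The aluminium dish-holder plate lies askew on top of the two locating pins of the warming stage. Nudge it sideways with your fingertips, using the rail on the far side as a guide, until both holes drop over the pins and it lies flat on the stage. Only push it, do not pick it up or tip it, and leave the dishes, vial and everything else where they are.

Things in the scene. Friction and masses are not known exactly. Their poses are not given: they have to be found in the camera images.
- stage: Warming stage, fixed to the bench: cream housing with a flat black top 30 mm above the bench. Frame: x across it away from the robot, y along it to the left, z up, origin at bench height. The top reaches from x -110 to +80 and y -190 to +190 mm. Two steel locating pins, 8 mm across, 5 mm high with bevelled tips, stand on it at x +13, y +50 and -50 mm.
- rail (a point): Middle of the rail's guiding face, at its foot (stage frame 56, 0, 30 mm). The straight bare-metal rail runs along the far side of the stage top, y -170 to +170 mm; 12 mm thick, 16 mm high. A plate pushed flat against it has its holes in line with the pins across the rail (within 1 mm).
- seat_mark (a point): Middle of the left one of two scribed white lines across the near strip of the stage top (stage frame -83, 96, 30 mm; 45 mm long, the right one at y -96 mm, black ticks on top of the rail in line with them). The seated plate's short ends lie 1 mm inside these lines, so they show where it belongs when it hides the pins.
- pin_left (a point): Tip of the left locating pin (stage frame 13, 50, 35 mm).
- pin_right (a point): Tip of the right locating pin (stage frame 13, -50, 35 mm).
- plate: Loose aluminium dish-holder plate, 110 (own x) x 190 (own y) x 8 mm, 0.28 to 0.47 kg; origin at the centre of its underside, z up. Two round 12 mm through holes at x +13, y +50 and -50 mm take the pins; two 39 mm dish openings lie at x -22, y +46 and -46 mm. Seated, it lies flat on the stage top and its x, y and yaw equal the stage's, its underside 30 and its top 38 mm above the bench.
- plate_near_edge (a point): Middle of the plate's near long edge, at the underside (plate frame -55, 0, 0 mm). At the start this edge rests on the stage top and the plate leans on the pin tips, its rail side up, tilted about 0.06 rad; 14 to 26 mm short of the seat towards the rail, up to 35 mm off to either side along it, turned up to 0.1 rad. Over the pins the rail side drops 8 mm.
- plate_hole0 (a point): Centre of the left pin hole at the plate's upper face (plate frame 13, 50, 8 mm).
- plate_hole1 (a point): Centre of the right pin hole at the plate's upper face (plate frame 13, -50, 8 mm).
- dish: Bystander, to be left alone: clear lidded round dish, 36 mm across, 15 mm high, on the near left corner of the stage; origin at the centre of its underside.
- vial: Bystander, to be left alone: small amber screw-cap vial, 22 mm across, 42 mm high, on the near right corner of the stage; origin at the centre of its underside.
- dish_stack: Bystander, to be left alone: stack of three clear lidded dishes, 60 mm across, 45 mm high, on the bench beyond the stage, to the left; origin at the centre of its underside.
- tip_box: Bystander, to be left alone: open grey box of pipette tips, 85 x 120 x 52 mm, on the bench beyond the stage, to the right; origin at the centre of its underside.
- oil_bottle: Bystander, to be left alone: amber bottle, 52 mm across, 110 mm high, on the bench left of the stage; origin at the centre of its underside.
- tally_counter: Bystander, to be left alone: round steel hand tally counter, 48 mm across, 34 mm high, on the bench nearer than the stage, right; origin at the centre of its underside.
- marker: Bystander, to be left alone: black marker pen, 134 x 14 x 12 mm, lying on the bench nearer than the stage, left; origin at the centre of its underside.
Mind the look-alikes: they are no part of the job. Several things have the shape of the plate; the one meant has the colours described above.

How it is judged:
By the outcome, as a careful person would: the job done as asked, in the order asked, and still so for the second after the job is handed in, with the robot touching nothing.
It also fails if it takes over 48 s, if anything falls off the work surface, if the arm or the gripper's body presses on something with over 40 N, if the wrist force passes 120 N, or if a joint passes its speed limit or range.

ROBOT

A 7-joint arm with a two-finger parallel gripper is mounted at the origin on the work surface. World frame = base frame: x ahead of the robot, y to its left, z up, the work surface at z = 0. Lengths are in mm, angles in rad, forces in N, time in s.
With the tool pointing down it reaches from about 400 to 875 mm from the base axis. Payload 19.3 kg.
Tool frame: the origin (TCP) lies at the very end of the fingers, on their centre line; the grasp point (between the pads) lies 19 mm behind it (grip_point_offset is the z of the grasp point in the tool frame, in mm); z points along the fingers, x is the direction in which the jaws open and shut, and the axes are right-handed (so a half turn about z gives the same grasp; the last joint's range is limited). The gripper opens to 85 mm and grips with 20 to 120 N. Pads are 22 mm wide; open, the fingers measure 114 mm over their backs; the gripper's body (76 mm by 85 mm) begins 54 mm behind the grasp point. The pads swing forward as they close: fully open they stand 13 mm farther back than shut.
Start: joints at [-1.361, 0.521, -0.036, 1.599, 0.021, 1.021, -0.113], TCP at [172.621, 600.68, 231.291] pointing down, gripper open.
Joint ranges: [-2.91, 2.91], [-0.3, 2.13], [-1.5, 1.42], [0.17, 2.43], [-1.26, 4.41], [0.16, 1.93], [-2.52, 2.52]. Speed limits (rad/s): [1.89, 1.89, 2.39, 2.39, 3.01, 3.01, 3.01].

INTERFACE

Orientations are given as a 3x3 rotation matrix whose columns are the frame's x, y, z axes.
In Python, from workcell import movep, movel, goto_joints, open_gripper, clamp, wait, inverse_kinematics, read_state, camera, PlanningError, finish_job, grip_point_offset gives the robot as it stands. Calls block until the motion is done:
- movep(position, orientation): joint-space move of the TCP to a pose.
- movel(position, frame=None, max_speed=150, guard=None): straight line of the TCP; frame=None keeps the orientation; max_speed is the mean speed in mm/s. With guard (N) it stops when the force on the tool has changed by that much, and returns True; else False.
- goto_joints(angles): joint-space move.
- open_gripper() and clamp(): open the fingers fully, or close them until they stop; the grip force is fixed at half the most.
- wait(seconds).
- inverse_kinematics(position, orientation): joint angles nearest the present ones, or None.
- read_state(): the state.
- camera(name): name is "scene" or "side" or "wrist"; returns a dict with "image" (384x512x3 uint8, blue, green, red), "range_z" (384x512 float32, mm along the optical axis (not along the pixel's ray), 0 where there is no reading), "fx", "fy", "cx", "cy" (pixels), "cam_to_world" (4x4, takes a point from camera to world coordinates). Camera axes: x right, y up, looking along -z (the intrinsics and any distortion apply to the point x, -y, -z); pixel columns grow to the right and rows downward; lengths in mm; the calibration is good to about 2 mm. A picture is of the moment at which its call begins.
A pose or a line that the arm cannot do raises PlanningError and nothing moves.
- finish_job(): hands the job in, once; it reports no verdict.
The state is a dict: "time": time; "qpos": joint angles; "qvel": joint speeds; "joint_efforts": joint torques, N m; "eef_pos": TCP position; "tool_rot": TCP orientation; "ft_force": force on the tool from outside, world axes, zero at the start; "torque": the same for the moment, N m; "finger_gap": finger opening in mm.
Only numpy, scipy, OpenCV 4.12 (cv2) and the standard library are available. Lean on these libraries where they do the work, as an engineer would, in place of code of your own. Each camera call takes 0.05 s, during which the arm holds its last target.

## Working session

There is one attempt and no reset: what is moved stays moved. The work goes in short steps, each a Python script; the robot and the scene stay as the last script left them, time stands still between calls to the robot, and variables do not carry over. Pictures are saved under pics/ and viewed, and the job is handed in when it is done.

```bash
ls; mkdir -p pics; python3 - <<'E'
from workcell import *
import cv2,numpy as np,pickle
s=read_state();print(s['time'],s['eef_pos'],s['tool_rot'],s['ft_force'],grip_point_offset)
for n in("scene","side","wrist"):
    c=camera(n);cv2.imwrite(f"pics/{n}0.png",c["image"]);pickle.dump(c,open(f"{n}0.pkl","wb"))
    print(n,c["fx"],c["fy"],c["cx"],c["cy"],[k for k in c]);print(np.round(c["cam_to_world"],3))
E
```

```text
pics
0.0 [172.54739589 600.37280854 230.72271615] [[ 2.76169602e-01  9.61108887e-01 -2.39588642e-04]
 [ 9.61108284e-01 -2.76169698e-01 -1.07874647e-03]
 [-1.10295995e-03  6.76463561e-05 -9.99999389e-01]] [ 0.52064375  0.0191695  -0.56591307] -18.700000000000003
scene 356.16061912455723 356.16061912455723 255.96019593250458 191.9777435630592 ['image', 'range_z', 'fx', 'fy', 'cx', 'cy', 'cam_to_world']
[[-1.410000e-01 -6.920000e-01  7.080000e-01  1.311819e+03]
 [ 9.900000e-01 -9.100000e-02  1.080000e-01  1.801510e+02]
 [-1.100000e-02  7.160000e-01  6.980000e-01  9.284120e+02]
 [ 0.000000e+00  0.000000e+00  0.000000e+00  1.000000e+00]]
side 420.8835904934302 420.8835904934302 255.11167072405962 187.06876359456382 ['image', 'range_z', 'fx', 'fy', 'cx', 'cy', 'cam_to_world']
[[ 8.06000e-01  4.09000e-01 -4.28000e-01 -4.17090e+01]
 [-5.92000e-01  5.44000e-01 -5.94000e-01 -6.78127e+02]
 [-1.00000e-02  7.32000e-01  6.81000e-01  8.94843e+02]
 [ 0.00000e+00  0.00000e+00  0.00000e+00  1.00000e+00]]
wrist 339.3834227158226 339.3834227158226 251.92306948096285 196.00123423960196 ['image', 'range_z', 'fx', 'fy', 'cx', 'cy', 'cam_to_world']
[[ 2.77000e-01 -9.18000e-01 -2.83000e-01  9.91540e+01]
 [ 9.61000e-01  2.65000e-01  8.20000e-02  6.21452e+02]
 [-0.00000e+00 -2.95000e-01  9.55000e-01  3.72918e+02]
 [ 0.00000e+00  0.00000e+00  0.00000e+00  1.00000e+00]]
```

View pics/scene0.png

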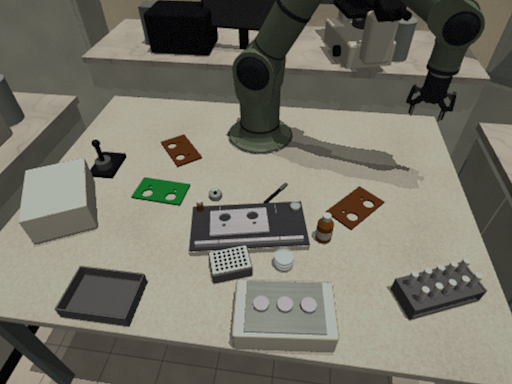

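View pics/side0.png

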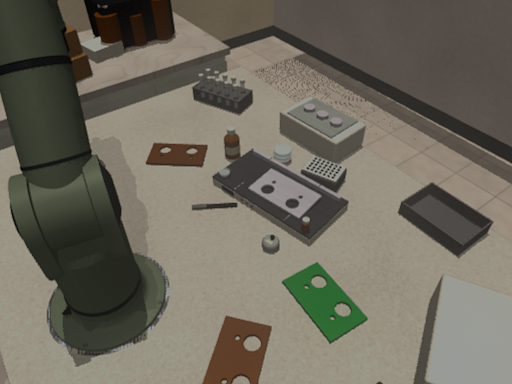

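View pics/wrist0.png

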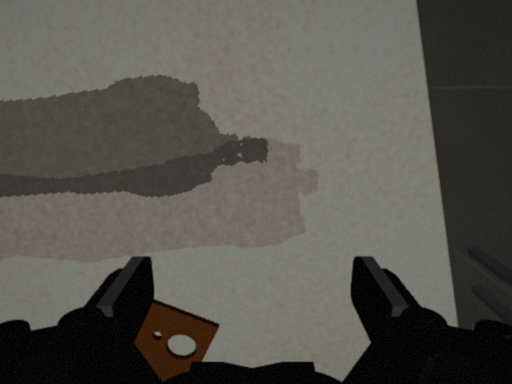

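The plate could be mistaken for any of these (scene pixels): brown plates at (181,150) and (355,207), a green plate at (161,191), and the silver-grey plate on the black stage at (240,220). The description fits the last one, so I'll check it in a close crop.

```bash
cat > h.py <<'E'
import cv2,numpy as np,pickle
def ld(n): return pickle.load(open(n+".pkl","rb"))
def ray(c,u,v):
    d=np.array([(u-c["cx"])/c["fx"],-(v-c["cy"])/c["fy"],-1.]);T=c["cam_to_world"]
    return T[:3,3],T[:3,:3]@d
def onplane(c,u,v,z):
    o,d=ray(c,u,v);return o+d*(z-o[2])/d[2]
def depth(c,u,v):
    o,d=ray(c,u,v);return o+d*c["range_z"][int(round(v)),int(round(u))]
def proj(c,p):
    T=c["cam_to_world"];q=T[:3,:3].T@(np.asarray(p,float)-T[:3,3])
    return np.array([c["cx"]+c["fx"]*q[0]/-q[2],c["cy"]-c["fy"]*q[1]/-q[2]])
E
python3 - <<'E'
from h import *
c=ld("scene0");d=ld("side0")
a=cv2.resize(c["image"][190:260,180:320],None,fx=5.6,fy=5.6,interpolation=cv2.INTER_CUBIC)
cv2.imwrite("pics/sc_crop0.png",np.clip(a*1.5,0,255).astype(np.uint8))
a=cv2.resize(d["image"][140:250,205:355],None,fx=5.3,fy=5.3,interpolation=cv2.INTER_CUBIC)
cv2.imwrite("pics/sd_crop0.png",np.clip(a*1.5,0,255).astype(np.uint8))
for u,v in[(192,207),(192,242),(306,237),(299,204),(240,218)]:print(u,v,depth(c,u,v),onplane(c,u,v,30))
E
```

```text
192 207 [ 505.65317572 -168.20261985   31.83664589] [ 504.00173619 -168.91622749   30.        ]
192 242 [ 653.58025435 -127.32762415   32.10153241] [ 652.03691772 -128.04855424   30.        ]
306 237 [588.3909892 227.9252946  35.1451135] [584.22413147 228.20046615  30.        ]
299 204 [456.67829705 197.71019285  46.05497849] [441.11854644 198.02968327  30.        ]
240 218 [544.1741228    7.90015967  43.73265786] [532.25817168   5.22634559  30.        ]
```

View pics/sc_crop0.png

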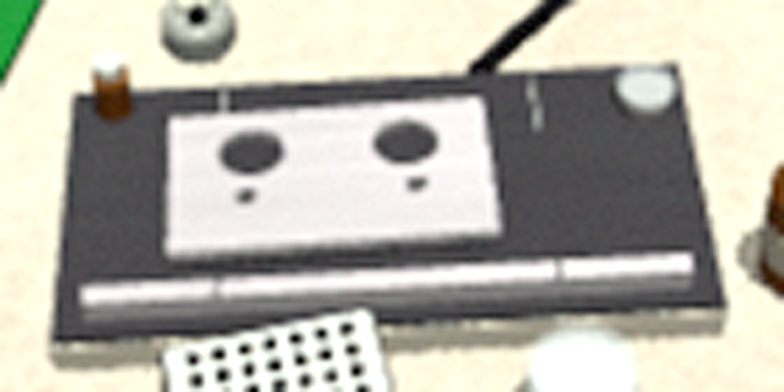

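View pics/sd_crop0.png

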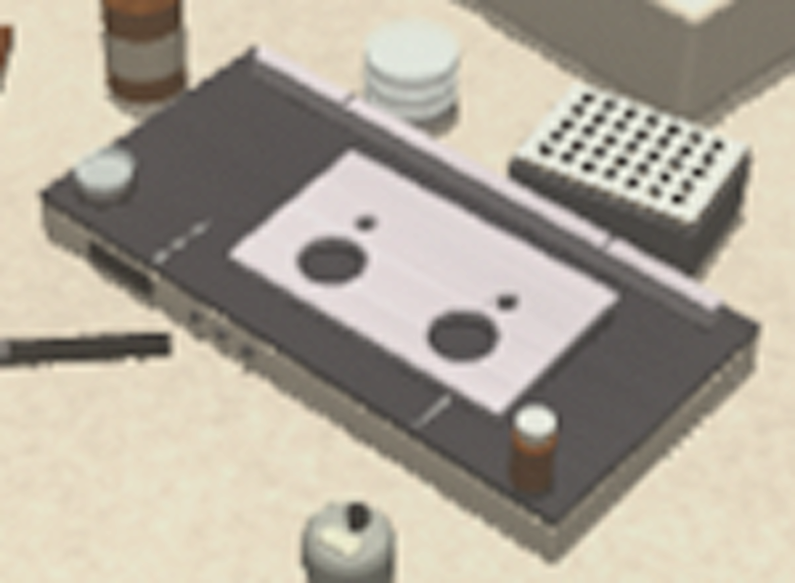

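The crops show a bare aluminium plate with two dish openings and two small holes, lying on the black stage. It sits to the right of where the seat lines put it. Next I'll take a wrist view over it, with the tool axes aligned to the stage.

```bash
cat >> h.py <<'E'
def R(yaw): # tool down, tool x along stage y, tool y along stage x
    c,s=np.cos(yaw),np.sin(yaw)
    return np.array([[-s,c,0],[c,s,0],[0,0,-1.]])
E
python3 - <<'E'
from workcell import *
from h import *
y=0.17;ex=np.array([np.cos(y),np.sin(y)]);o=np.array([580,33.])
p=o+70*ex
movep([p[0],p[1],230],R(y)); clamp()
s=read_state();print(s['time'],s['eef_pos'],s['tool_rot'],s['finger_gap'])
c=camera("wrist");cv2.imwrite("pics/w1.png",c["image"]);pickle.dump(c,open("w1.pkl","wb"))
cv2.imwrite("pics/w1b.png",np.clip(cv2.resize(c["image"],None,fx=1.55,fy=1.55)*1.5,0,255).astype(np.uint8))
E
```

```text
3.5083 [648.99497407  44.81490279 230.01094215] [[-1.69119850e-01  9.85595493e-01  5.00119191e-06]
 [ 9.85595493e-01  1.69119850e-01  7.49176838e-06]
 [ 6.53805233e-06  6.19615895e-06 -1.00000000e+00]] -0.2171967593662165
```

View pics/w1b.png

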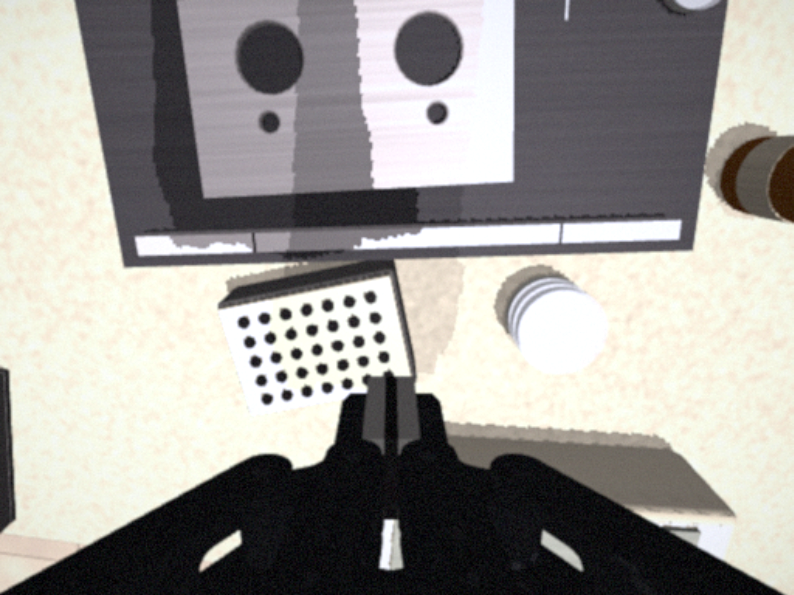

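The rail (rows 220–255 in the enlarged picture) and the plate's far edge and holes are visible, but the near part is cut off. I'll measure the rail and stage here, then back off for a fuller view.

```bash
python3 - <<'E'
from workcell import *
from h import *
c=ld("w1");k=1/1.55
for n,u,v,z in[("stage far R",126,266,30),("stage far L",692,249,30),("rail far-top R",137,256,46),("railL",680,238,46),("tick R",254,243,46),("tick L",561,233,46),("hole1",269,122,44),("hole0",437,112,44)]:
    print(n,onplane(c,u*k,v*k,z).round(1),depth(c,u*k,v*k).round(1))
y=0.17;ex=np.array([np.cos(y),np.sin(y)])
p=np.array([649,44.8])-100*ex
movep([p[0],p[1],230],R(y))
c=camera("wrist");pickle.dump(c,open("w2.pkl","wb"))
cv2.imwrite("pics/w2b.png",np.clip(cv2.resize(c["image"],None,fx=1.55,fy=1.55)*1.5,0,255).astype(np.uint8))
print(read_state()['time'])
E
```

```text
stage far R [ 681.5 -127.7   30. ] [ 681.9 -128.2   28.8]
stage far L [607.2 240.1  30. ] [607.2 240.2  29.9]
rail far-top R [ 668.8 -113.5   46. ] [ 673.5 -120.8   29.7]
railL [600.3 220.7  46. ] [601.5 229.8  30.2]
tick R [648.1 -41.5  46. ] [648.1 -41.5  45.9]
tick L [609.7 146.5  46. ] [609.8 146.7  45.2]
hole1 [575.1 -39.9  44. ] [575.1 -42.6  31.7]
hole0 [553.   56.7  44. ] [552.1  57.7  30.4]
4.0917
```

View pics/w2b.png

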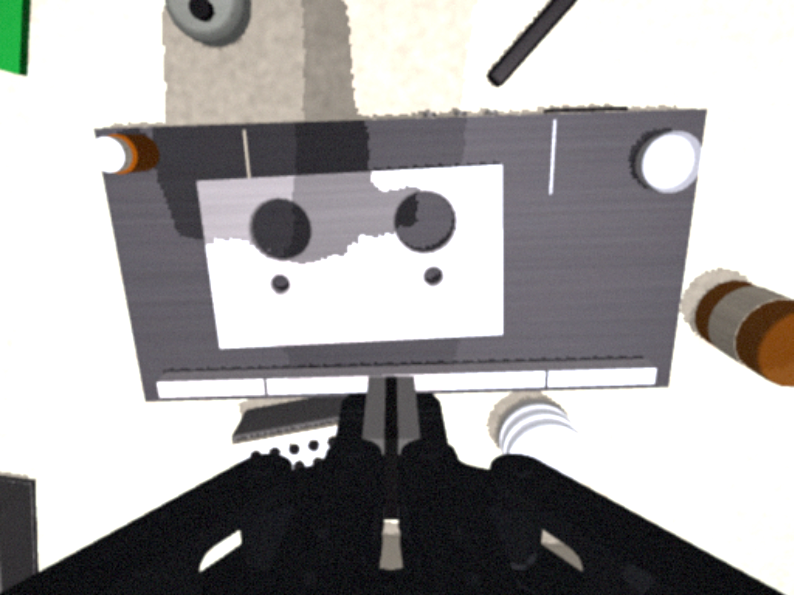

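Now the whole stage is in view (enlarged pixels): right seat line (247,155), left seat line (553,155), rail ticks (265,386) and (547,378), plate holes (281,284) and (433,276). I'll fit the stage and plate poses from these.

```bash
cat >> h.py <<'E'
def quad(mask):
    cs,_=cv2.findContours(mask.astype(np.uint8),cv2.RETR_EXTERNAL,cv2.CHAIN_APPROX_NONE)
    m=max(cs,key=cv2.contourArea);p=m[:,0,:].astype(float)
    h=cv2.convexHull(m);e=.01*cv2.arcLength(h,True)
    q=cv2.approxPolyDP(h,e,True)[:,0,:].astype(float)
    while len(q)>4 and e<60: e*=1.2;q=cv2.approxPolyDP(h,e,True)[:,0,:].astype(float)
    # refine by line fits
    L=[]
    for i in range(4):
        a,b=q[i],q[(i+1)%4];t=(b-a)/np.linalg.norm(b-a);n=np.array([-t[1],t[0]])
        r=p-a;al=r@t;ln=np.linalg.norm(b-a)
        s=p[(abs(r@n)<4)&(al>.1*ln)&(al<.9*ln)]
        f=cv2.fitLine(s.astype(np.float32),cv2.DIST_HUBER,0,.01,.01).ravel();L.append(np.cross([f[2],f[3],1],[f[2]+f[0],f[3]+f[1],1]))
    o=[]
    for i in range(4):
        x=np.cross(L[i-1],L[i]);o.append(x[:2]/x[2])
    return np.array(o)
def rigid(src,dst):
    src=np.array(src);dst=np.array(dst);a=src.mean(0);b=dst.mean(0)
    U,S,V=np.linalg.svd((src-a).T@(dst-b));Rm=V.T@np.diag([1,np.linalg.det(V.T@U.T)])@U.T
    return Rm,b-Rm@a,np.arctan2(Rm[1,0],Rm[0,0])
E
cat > meas.py <<'E'
from h import *
import sys
c=ld(sys.argv[1]);k=1/1.55
g=c["image"].astype(float).max(2)
P={"tR":(265,386,46,(62,-96)),"tL":(547,378,46,(62,96)),"lR":(247,155,30,(-83,-96)),"lL":(553,155,30,(-83,96)),
"fL":(668,386,30,(80,190)),"fR":(146,400,30,(80,-190)),"nL":(705,110,30,(-110,190)),"nR":(97,130,30,(-110,-190))}
w=[onplane(c,u*k,v*k,z)[:2] for u,v,z,_ in P.values()];s=[q[3] for q in P.values()]
Rm,t,y=rigid(s,w)
print("stage",t.round(1),round(y,4));
for n,a,b in zip(P,s,w): print(n,((Rm.T@(b-t))-a).round(1))
np.savez("stage.npz",Rm=Rm,t=t,y=y)
E
python3 meas.py w2
cat > plate.py <<'E'
from h import *
S=np.load("stage.npz")
def plate(c,tilt=.06,save=None,verbose=True):
    Rm,t=S["Rm"],S["t"]
    img=c["image"];g=img.astype(int).max(2)
    # stage quad roi, 8mm inside, up to rail face
    roi=np.zeros(g.shape,np.uint8)
    pts=[proj(c,[*(Rm@np.array(a)+t),30+(8 if a[0]>0 else 0)]) for a in[(-108,150),(-75,150),(53,150),(53,-150),(-75,-150)]][1:]
    cv2.fillPoly(roi,[np.array(pts).round().astype(np.int32)],1)
    m=((g>75)&(roi>0)).astype(np.uint8)
    m=cv2.morphologyEx(m,cv2.MORPH_OPEN,np.ones((5,5)))
    q=quad(m)
    if save:
        o=np.clip(img*1.5,0,255).astype(np.uint8);o=cv2.resize(o,None,fx=1.55,fy=1.55)
        for a in q: cv2.circle(o,tuple(((a+.5)*1.55).astype(int).tolist()),3,(0,0,255),1)
        cv2.imwrite(save,o)
    W=np.array([Rm.T@(onplane(c,*a,30+8)[:2]-t) for a in q])
    far=W[:,0]>W[:,0].mean()
    W=np.array([Rm.T@(onplane(c,*a,38+(110*tilt if f else 0))[:2]-t) for a,f in zip(q,far)])
    mid=W.mean(0)
    src=[((55 if f else -55),(95 if w[1]>mid[1] else -95)) for f,w in zip(far,W)]
    r,tt,y=rigid(src,W)
    if verbose:
        for a,b in zip(src,W): print(a,b.round(1),"res",(r.T@(b-tt)-a).round(1))
        print("plate in stage",tt.round(1),round(y,4))
    return tt,y
E
python3 - <<'E'
from plate import *
c=ld("w2");plate(c,save="pics/w2p.png")
Rm,t=S["Rm"],S["t"]
for u,v,n in[(281,283,"h1"),(433,275,"h0")]: print(n,Rm.T@(onplane(c,u/1.55,v/1.55,38+68*.06)[:2]-t))
E
```

```text
stage [566.7  40.1] 0.1966
tR [ 0.9 -0.2]
tL [0.4 0.1]
lR [-5.7 -0.2]
lL [-0.3 -0.4]
fL [-1.2 -1.6]
fR [-0.7  2.4]
nL [ 2.6 -2.9]
nR [3.9 2.8]
(-55, 95) [-50.7 149.2] res [ 0.3 59.1]
(55, 95) [30.9 61.8] res [-17.9 -17.5]
(55, -95) [  35.3 -125.7] res [  9.9 -12.9]
(-55, -95) [ -77.9 -127.3] res [  7.8 -28.7]
plate in stage [-15.6 -10.5] -0.125
h1 [ -8.39851495 -79.62785327]
h0 [-10.98627597  19.15325758]
```

View pics/w2p.png

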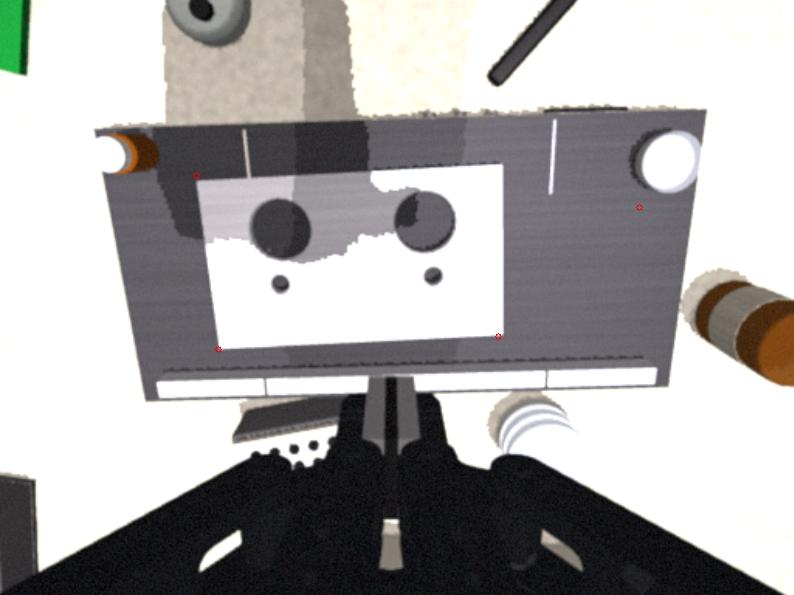

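```bash
sed -i 's/"lR":(247,155,30,(-83,-96))/"lRe":(244,131,30,(-105.5,-96))/; s/"lL":(553,155,30,(-83,96)),/"lL":(553,157,30,(-83,96))}\n_={/' meas.py; sed -i 's/m=((g>75)&(roi>0)).astype(np.uint8)/th,_=cv2.threshold(g[roi>0].astype(np.uint8),0,255,cv2.THRESH_OTSU);th=min(th,100);print("th",th);m=((g>th)\&(roi>0)).astype(np.uint8)/; s/-75/-95/g; s/,150)/,125)/g; s/,-150)/,-135)/g' plate.py
python3 meas.py w2
python3 - <<'E'
from plate import *
c=ld("w2");plate(c,save="pics/w2p.png")
Rm,t=S["Rm"],S["t"]
for u,v,n in[(281,283,"h1"),(433,275,"h0")]: print(n,Rm.T@(onplane(c,u/1.55,v/1.55,38+68*.06)[:2]-t))
print("railtop near L,R",[(Rm.T@(onplane(c,u/1.55,v/1.55,46)[:2]-t)).round(1) for u,v in[(656,367),(157,382)]])
print("vial,dish",[(Rm.T@(onplane(c,u/1.55,v/1.55,z)[:2]-t)).round(1) for u,v,z in[(110,154,72),(669,161,45)]])
E
```

```text
stage [567.9  40.1] 0.201
tR [-0.7 -0.3]
tL [-0.4 -0. ]
lRe [0.9 0.1]
lL [0.1 0.2]
th 100
(-55, 95) [-80.4  62.8] res [-0.1  0. ]
(55, 95) [29.4 64.8] res [-0.2 -0.3]
(55, -95) [  33.1 -125.1] res [-0.6 -0.3]
(-55, -95) [ -75.4 -126.6] res [0.9 0.5]
plate in stage [-23.3 -31. ] 0.0213
h1 [ -9.91828438 -79.44884794]
h0 [-12.07161644  19.34268776]
railtop near L,R [array([ 55.9, 169.2]), array([  55.9, -169.5])]
vial,dish [array([ -93.9, -159.8]), array([-78.9, 161.7])]
```

View pics/w2p.png

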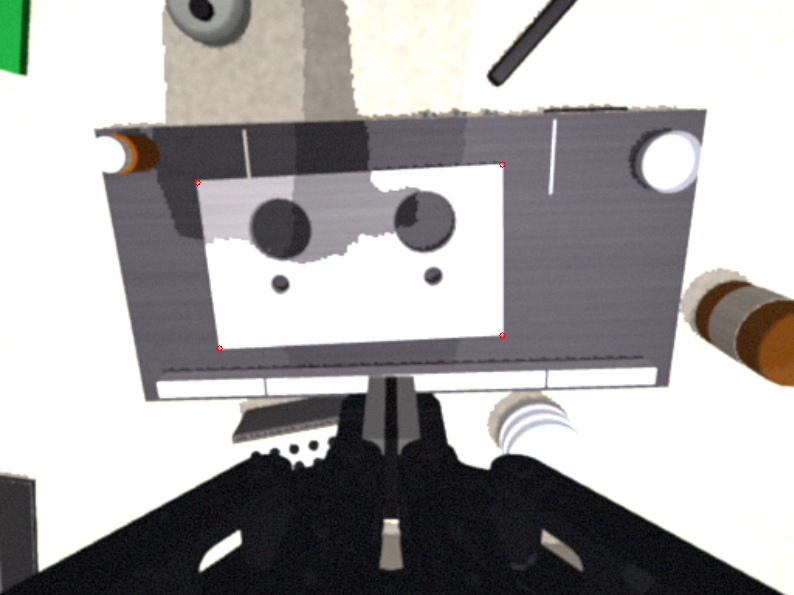

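The plate fits with residuals under 1 mm: x −23.3, y −31.0, yaw +0.021 in the stage frame. The rail face reads 55.9 against the given 56. First I'll push its right end in +y, level with the plate centre, leaving a few mm to spare.

```bash
cat > act.py <<'E'
from workcell import *
from plate import *
Rm,t,yaw=S["Rm"],S["t"],float(S["y"])
def W(x,y,z): return [*(Rm@np.array([x,y])+t),z]
def mv(x,y,z,v=100,guard=None):
    r=movel(W(x,y,z),max_speed=v,guard=guard);s=read_state();print("t",round(s['time'],2),"F",s['ft_force'].round(1),"pos",(Rm.T@(s['eef_pos'][:2]-t)).round(1),s['eef_pos'][2].round(1),"guard",r);return r
def look(n,tilt=.06):
    p=W(-19,0,230);p=[*(np.array([549.,27.5])),230]
    movep(p,R(yaw));wait(.1)
    c=camera("wrist");pickle.dump(c,open(n+".pkl","wb"));r=plate(c,tilt,save=f"pics/{n}.png");print(read_state()['time']);return c,r
E
python3 - <<'E'
from act import *
movep(W(-22,-157,110),R(yaw))
mv(-22,-157,34,100,guard=10)
mv(-22,-113,34,50,guard=20)
mv(-22,-121,34,100)
mv(-22,-135,120,150)
look("w3")
E
```

```text
t 5.78 F [ 0.  -0.8  0. ] pos [ -21.6 -157.1] 34.6 guard False
t 6.82 F [-0.2  0.5 -0.3] pos [ -22.1 -113. ] 33.9 guard False
t 7.07 F [ 0.3  0.4 -0.8] pos [ -22.2 -122. ] 33.9 guard False
t 7.8 F [ 0.3  0.1 -1. ] pos [ -22.3 -134.6] 119.3 guard False
th 100
(-55, 95) [-84.8  87.4] res [-0.4  0.2]
(55, 95) [25.5 91.7] res [-0.1 -0.3]
(55, -95) [ 33.2 -98.2] res [-0.8 -0.4]
(-55, -95) [ -74.7 -102.1] res [1.2 0.5]
plate in stage [-25.2  -5.3] 0.0446
8.6583
```

View pics/w3.png

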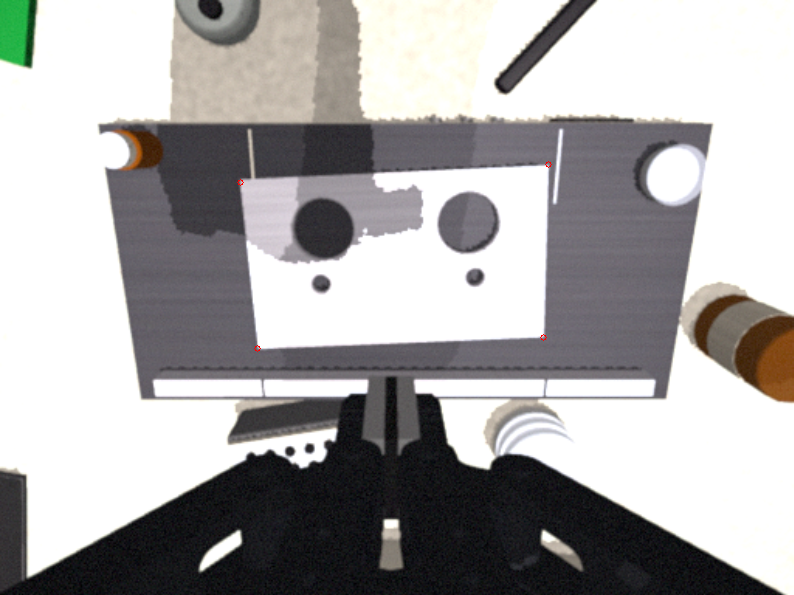

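The plate moved +25.7 mm to y −5.3 with yaw 0.045, so the closed fingers' half width is about 12.7 mm. Next I'll open the fingers and push both tips against the near edge, towards the rail. That should square the plate up.

```bash
python3 - <<'E'
from act import *
movep(W(-104,-3,110),R(yaw)); open_gripper()
mv(-104,-3,21,100,guard=8)
mv(-90,-3,21,60,guard=12)
mv(-62,-3,21,30,guard=8)
c=camera("side");cv2.imwrite("pics/s4.png",np.clip(cv2.resize(c["image"][120:260,190:370],None,fx=4.2,fy=4.2,interpolation=cv2.INTER_CUBIC)*1.5,0,255).astype(np.uint8))
E
```

```text
t 11.12 F [ 0.6  0.9 -0.2] pos [-103.7   -3.1] 21.5 guard False
t 11.5 F [-0.5  0.2  0.4] pos [-89.5  -2.9] 21.1 guard False
t 12.33 F [-0.4  0.1  0.3] pos [-64.3  -2.9] 20.6 guard True
```

View pics/s4.png

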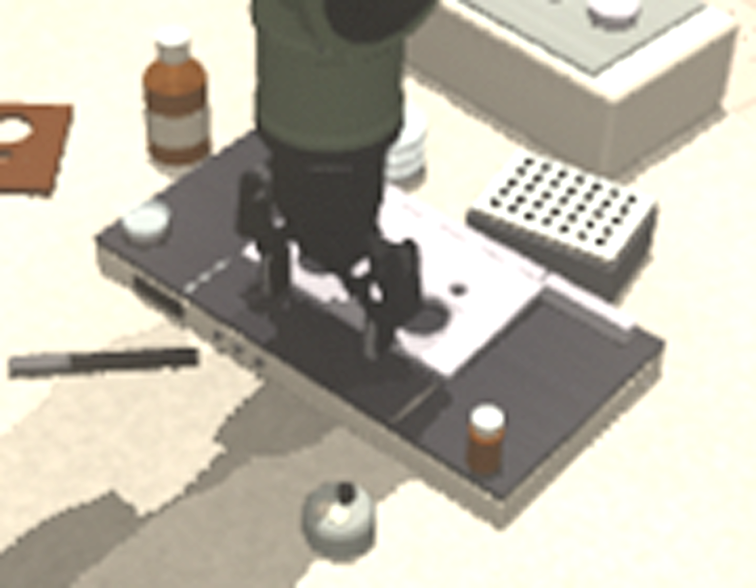

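The side view shows both fingertips at the near edge and the plate's far edge meeting the rail. I'll back off and measure.

```bash
python3 - <<'E'
from act import *
mv(-85,-3,21,100)
mv(-85,-3,80,150)
clamp()
c,_=look("w5")
a=cv2.resize(c["image"][80:260,80:420],None,fx=2.3,fy=2.3,interpolation=cv2.INTER_CUBIC)
cv2.imwrite("pics/w5c.png",np.clip(a*1.2,0,255).astype(np.uint8))
q=[(x,y) for x in(-45,45) for y in(-85,0,85)]
for x,y in q:
    for z in (38,):
        u,v=proj(c,W(x,y-4,z));print((x,y),depth(c,u,v)[2].round(1))
E
```

```text
t 12.73 F [-0.5 -0.2  0.5] pos [-84.7  -3. ] 21.2 guard False
t 13.28 F [ 0.1  0.4 -0.2] pos [-84.7  -2.8] 79.8 guard False
th 100
(-55, 95) [-54.9  88.4] res [2.5 0.4]
(55, 95) [49.9 88.3] res [-2.8  0.2]
(55, -95) [  49.6 -102.6] res [-3.4 -0.8]
(-55, -95) [ -53.3 -101.8] res [3.7 0.2]
plate in stage [-2.2 -6.9] 0.0015
14.8833
(-45, -85) 37.6
(-45, 0) 36.8
(-45, 85) 38.0
(45, -85) 44.7
(45, 0) 45.4
(45, 85) 44.1
```

View pics/w5c.png

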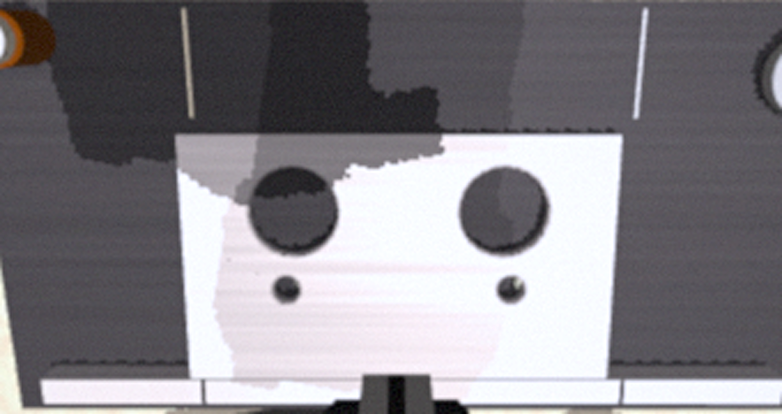

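The plate is squared to the rail (yaw 0.0015) but still tilted (far side 44–45 mm, near side 37–38 mm) and 6.9 mm short in y. A pin shows at the left edge of its hole. I'll nudge it along the rail until it drops.

```bash
python3 - <<'E'
from act import *
movep(W(-12,-135,90),R(yaw))
mv(-12,-135,34,100,guard=10)
mv(-12,-118,34,60,guard=10)
mv(-12,-107.5,34,15,guard=10)
mv(-12,-122,34,100)
mv(-12,-130,110,150)
c,_=look("w6",0.0)
a=cv2.resize(c["image"][80:260,80:420],None,fx=2.3,fy=2.3,interpolation=cv2.INTER_CUBIC)
cv2.imwrite("pics/w6c.png",np.clip(a*1.2,0,255).astype(np.uint8))
for x,y in [(x,y) for x in(-45,40) for y in(-85,-20,20,85)]:
        u,v=proj(c,W(x,y,38)).round().astype(int)
        p=[depth(c,u+i,v+j)[2] for i in range(-3,4) for j in range(-3,4)];print((x,y),np.median(p).round(1))
E
```

```text
t 16.38 F [0.1 0.8 0.8] pos [ -11.7 -135. ] 34.5 guard False
t 16.81 F [ 0.2 -1.1 -0.3] pos [ -11.8 -117.5] 34.2 guard False
t 17.66 F [-0.2  0.6 -0. ] pos [ -12.  -107.5] 34.0 guard False
t 17.95 F [ 0.3  0.5 -0.3] pos [ -12.2 -122.8] 34.0 guard False
t 18.61 F [-0.7  0.3 -1. ] pos [ -12.3 -129.5] 109.4 guard False
th 100
(-55, 95) [-54.6  91.7] res [1.2 0.5]
(55, 95) [52.3 92.9] res [-1.8  1.3]
(55, -95) [  53.9 -100.6] res [-1.1 -2.2]
(-55, -95) [-53.4 -98.4] res [1.6 0.4]
plate in stage [-0.5 -3.6] 0.0043
19.475
(-45, -85) 38.0
(-45, -20) 38.0
(-45, 20) 38.3
(-45, 85) 37.9
(40, -85) 42.1
(40, -20) 42.3
(40, 20) 42.4
(40, 85) 42.4
```

View pics/w6c.png

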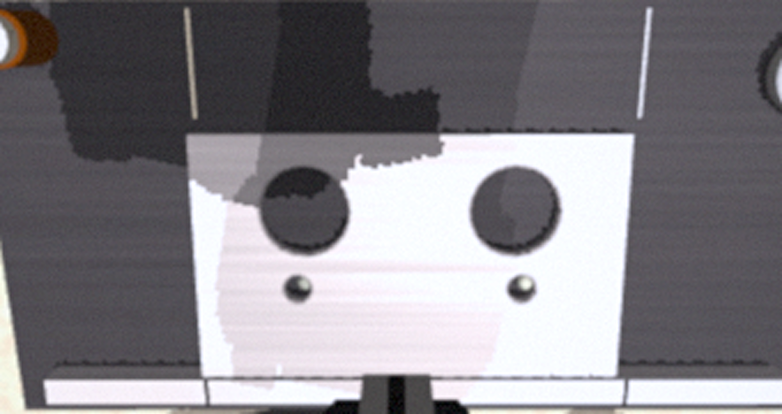

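The plate has slid partway down the pin bevels (far side 44.7 → 42.3 mm), and both pins show on the right side of their holes. It needs about 3 mm more in +y.

```bash
python3 - <<'E'
from act import *
movep(W(-12,-128,90),R(yaw))
mv(-12,-128,34,100,guard=10)
mv(-12,-112,34,60,guard=10)
mv(-12,-104.5,34,10,guard=8)
wait(.2)
mv(-12,-120,34,100)
mv(-12,-130,110,150)
c,_=look("w7",0.0)
a=cv2.resize(c["image"][80:260,80:420],None,fx=2.3,fy=2.3,interpolation=cv2.INTER_CUBIC)
cv2.imwrite("pics/w7c.png",np.clip(a*1.2,0,255).astype(np.uint8))
for x,y in [(x,y) for x in(-45,40) for y in(-85,-20,20,85)]:
        u,v=proj(c,W(x,y,38)).round().astype(int)
        p=[depth(c,u+i,v+j)[2] for i in range(-3,4) for j in range(-3,4)];print((x,y),np.median(p).round(1))
E
```

```text
t 20.95 F [ 0.4 -1.1 -0.5] pos [ -11.7 -128. ] 34.5 guard False
t 21.37 F [-0.2  0.5 -0.2] pos [ -11.8 -111.4] 34.2 guard False
t 22.27 F [-0.2 -0.3  0.3] pos [ -12.  -104.5] 34.0 guard False
t 22.77 F [0.8 0.9 0. ] pos [ -12.1 -120.7] 34.0 guard False
t 23.43 F [ 0.  -0.8 -0.1] pos [ -12.2 -129.4] 109.4 guard False
th 100
(-55, 95) [-55.   93.1] res [1.  0.7]
(55, 95) [52.3 92.8] res [-1.7 -0.3]
(55, -95) [ 53.9 -97.7] res [-1.5 -0.8]
(-55, -95) [-52.4 -97.2] res [2.2 0.5]
plate in stage [-0.3 -2.2] 0.0073
24.3
(-45, -85) 37.5
(-45, -20) 37.6
(-45, 20) 37.9
(-45, 85) 37.9
(40, -85) 37.7
(40, -20) 37.4
(40, 20) 37.6
(40, 85) 37.7
```

View pics/w7c.png

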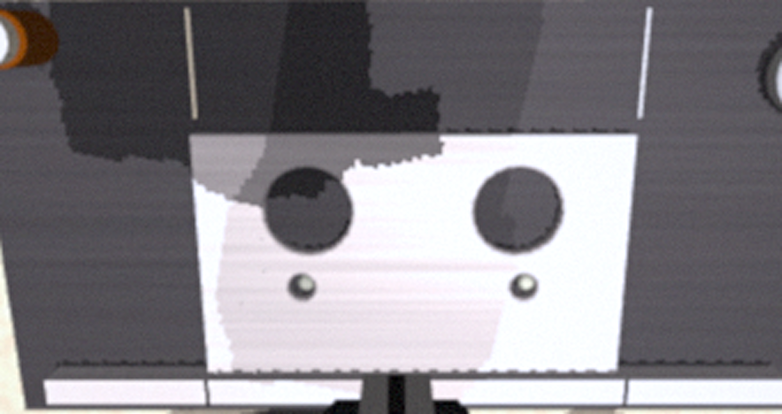

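The plate has dropped: all eight depth samples on its top read 37.4–37.9 mm (38 expected), and both pins stand inside their holes. One last check on the bystanders from the fixed cameras.

```bash
python3 - <<'E'
from act import *
goto=movep(W(-110,0,330),R(yaw)); wait(.3)
o=[]
for n in("scene","side"):
    c=camera(n);b=ld(n+"0")
    x0,y0,x1,y1=(150,170,360,290) if n=="scene" else(180,110,390,270)
    for im in(b,c):o.append(cv2.resize(im["image"][y0:y1,x0:x1],(390,280),interpolation=cv2.INTER_CUBIC))
cv2.imwrite("pics/fin.png",np.clip(np.vstack([np.hstack(o[:2]),np.hstack(o[2:])])*1.4,0,255).astype(np.uint8))
print(read_state()['time'])
E
```

```text
25.3
```

View pics/fin.png

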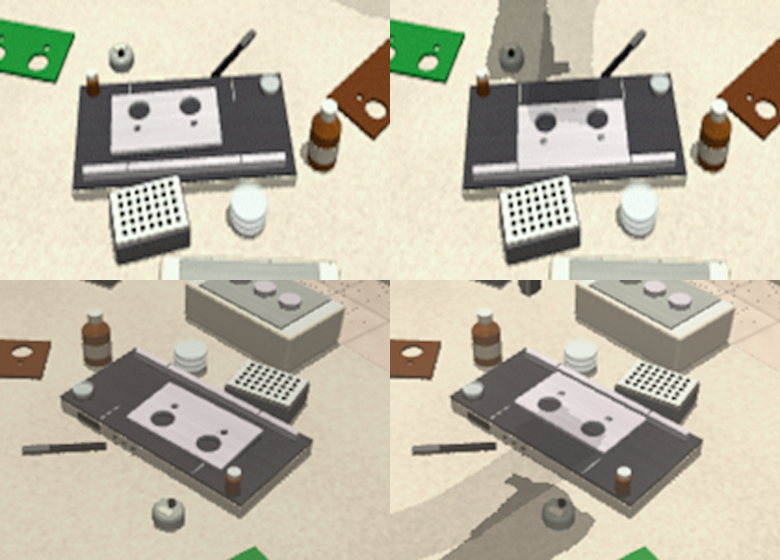

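Before-and-after views: the plate lies against the rail between the ticks, the bystanders are where they were, and the arm is clear. Handing in.

```bash
python3 -c "
from workcell import *
finish_job();print(read_state()['time'])"
```

```text
the job is handed in; nothing more can be done
the job is handed in; nothing more can be done
```

The plate is seated: both holes dropped over the pins and it lies flat on the stage. I pushed its right end about 26 mm to the left and squared it against the rail with both open fingertips. Two small nudges along the rail then dropped it onto the pins. I only pushed it, and the last clock reading before hand-in was 25.3 s.

**Last checks:**
- **Flatness:** the plate's top read 37.4–37.9 mm at all eight points, where 38 is expected.
- **Pins:** both show inside their holes.
- **Bystanders:** they look unmoved in the before-and-after views; I compared these by eye.
- **Arm:** it was clear of everything when I handed in.

**Small disagreement:** the final fit puts the plate about 2 mm to the right of the exact centre, turned 0.007 rad. That is at the limit of the roughly 2 mm of play between hole and pin. The fit was also less reliable at the end because my image mask cut into the plate's rail edge, leaving corner residuals up to 2.2 mm. I left it there because it was already flat over both pins.

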